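Scrub out the tall mixing beaker

ROBOT

A 6-joint arm with a two-finger parallel gripper is mounted at the origin on a cart in front of the work surface, level with it; the furniture and walls round the work are solid. World frame = base frame: x ahead of the robot, y to its left, z up, the work surface at z = 0. Lengths are in m, angles in rad, forces in N, time in s.
With the tool pointing down it reaches from about 0.25 to 0.775 m from the base axis. Payload 8.9 kg.
Tool frame: the origin (TCP) lies at the very end of the fingers, on their centre line; the grasp point (between the pads) lies 19 mm behind it; z points along the fingers, y is the direction in which the jaws open and shut (so a half turn about z gives the same grasp; the last joint's range is limited). The gripper opens to 85 mm and grips with 20 to 120 N. Pads are 22 mm wide; open, the fingers measure 114 mm over their backs; the gripper's body (76 mm by 85 mm) begins 54 mm behind the grasp point. The pads swing forward as they close: fully open they stand 13 mm farther back than shut.
Start: joints at [1.116, 0.291, -0.153, 1.127, 0, 1.431], TCP at [0.163, 0.499, 0.204] pointing down, gripper open.
Joint ranges: [-2.52, 2.52], [-0.91, 1.74], [-1.3, 1.37], [-1.96, 2.02], [-1.52, 1.47], [-3.14, 3.14]. Speed limits (rad/s): [2.22, 2.22, 2.79, 3.14, 3.14, 3.14].

INTERFACE

Orientations are given as a unit quaternion [x, y, z, w].
In Python, from plant import read_state, snapshot, close_job gives the robot as it stands.
- The arm moves only by the shell command python3 -m pendant 'ROWS' [OPENING] [FORCE]. ROWS is JSON, a list that holds one entry, the list of rows, each a list of 6 numbers: the shift along the tool's x, y, z in mm, then the turn, a rotation vector about the tool's x, y, z in degrees. A call has 1 to 5 rows; each row shifts and turns the commanded pose from where the row before left it, along the tool's axes as they then stand; what a row does not reach is not made up. A row lasts 1/10 s, in which the tool goes at most 50 mm and 8.59 degrees, less where a joint would pass 70% of its speed; a pose out of reach is approached as far as the arm can. A call is refused whole if a number of a shift passes 50 or a number of a turn 8.59, either way. A call with a gripper value outside its range is refused whole. OPENING is the finger opening in mm, from 0 to 85.4, set as the call begins (- or left out, the last holds). The fingers move at their own pace and stop on an object; FORCE is the grip in N (left out, the last holds). Time passes only in rows, so rows that do not move let the fingers close. It gives the time, the measured TCP pose, the force and the opening at its end, in the units of the state.
- read_state(): the state, without advancing time (a new reading comes with each control period).
- snapshot(name): name is "side" or "top"; returns a dict with "image" (400x640x3 uint8, blue, green, red), "z_map" (400x640 float32, m along the optical axis (not along the pixel's ray), 0 where there is no reading), "mtx" (3x3 intrinsics, pixels), "k1" (the pictures are not rectified: a ray, as slopes to the right and down, at radius r is drawn at 1 + k1 r^2 times it, then the intrinsics apply), "R" (3x3) and "t" (3): a world point X has camera coordinates R X + t. Camera axes: x right, y down, z forward; pixel columns grow to the right and rows downward; lengths in m; the calibration is good to about 2 mm. A picture is of the moment at which its call begins.
- close_job(): hands the job in, once; it reports no verdict.
The state is a dict: "time_s": time; "joint_positions": joint angles; "joint_vel": joint speeds; "joint_efforts": joint torques, N m; "tool_pos": TCP position; "tcp_rot": TCP orientation; "ft_force": force on the tool from outside, world axes, zero at the start; "wrist_torque": the same for the moment, N m; "grip_width": finger opening in m.
Only numpy, scipy, OpenCV 4.12 (cv2) and the standard library are available. Lean on these libraries where they do the work, as an engineer would, in place of code of your own. Each camera call takes 0.05 s, during which the arm holds its last target.

TASK

Take the long brush from its wooden stand and scrub out the taller of the two metal beakers: push the brush down to the bottom, draw it up about half way inside the beaker, and push it down to the bottom once more. Then stand the brush back in its wooden stand and let go, leaving the tall beaker upright about where it stands and the short beaker alone.

Things in the scene. Friction and masses are not known exactly. Their poses are not given: they have to be found in the camera images.
- brush: Round bottle brush, 200 mm, 0.12 kg, upright in the stand, handle up. Origin: centre of its flat lower end; z towards the handle. From the lower end: head 0-60 mm, stiff core 26 mm across, white bristles 37 mm across that give way without resistance; steel neck 60-120 mm, 8 mm across; wooden handle 22 mm across at 130-194 mm, to grip from above; top at 200 mm.
- tall_beaker: The taller aluminium beaker, straight, round and open at the top, no handle, loose, about 0.4 kg: 100 mm high, 62 mm across outside, 56 mm inside, inner floor 5 mm above its underside. Origin: centre of its underside; z up.
- short_beaker: Bystander: a beaker of the same look and width but only 55 mm high, loose. Origin: centre of its underside; z up.
- brush_stand: Wooden block fixed to the bench, 70 x 70 mm and 62 mm high, with one round upright pocket in its middle, 41 mm across, chamfered at the mouth, whose floor is 8 mm above the underside. The brush's lower end stands on that floor. Origin: centre of the underside, which is on the pocket's axis; z up.
Things that resemble listed ones, but are neither listed nor needed, are in the scene too. Of the things that look like the brush, the largest one is meant.

How it is judged:
By the outcome, as a careful person would: the job done as asked, in the order asked, and still so for the second after the job is handed in, with the robot touching nothing.
It also fails if it takes over 56 s, if anything falls off the work surface, if the arm or the gripper's body presses on something with over 40 N, if the wrist force passes 120 N, or if a joint passes its speed limit or range.

## Working session

There is one attempt and no reset: what is moved stays moved. The work goes in short steps, Python scripts to look and compute and a shell command to move; the robot and the scene stay as the last step left them, time stands still between calls to the robot, and variables do not carry over. Pictures are saved under pics/ and viewed, and the job is handed in when it is done.

```bash
ls; mkdir -p pics; python3 - <<'E'
from plant import read_state, snapshot
import cv2,numpy as np,pickle
print(read_state())
for n in("side","top"):
    s=snapshot(n); pickle.dump(s,open(f"{n}0.pkl","wb")); cv2.imwrite(f"pics/{n}0.png",s["image"])
    print(n,s["mtx"],s["k1"],s["R"],s["t"])
E
```

```text
pics
{'time_s': 0.0, 'joint_positions': array([ 1.11569357e+00,  2.91295850e-01, -1.54119934e-01,  1.12669180e+00,
        1.64304890e-05,  1.43149766e+00]), 'joint_vel': array([-0.00215263, -0.00022746,  0.00160019,  0.00088695, -0.0005843 ,
       -0.00109475]), 'joint_efforts': array([ 2.63664555e-05, -5.37147081e+01,  3.31369507e+01,  1.58727105e-02,
       -1.96416258e-04, -1.55461180e-05]), 'tool_pos': array([0.16283769, 0.49861647, 0.20362662]), 'tcp_rot': array([ 1.57246672e-01,  9.87559140e-01, -6.24478185e-04, -1.99851935e-04]), 'ft_force': array([-0.44588482, -0.14269089,  0.02306919]), 'wrist_torque': array([-0.00509693,  0.02465516,  0.00199639]), 'grip_width': 0.08530751923009576}
side [[438.7848607    0.         327.76465121]
 [  0.         438.7848607  199.35074964]
 [  0.           0.           1.        ]] 0.038509910561761306 [[ 0.89510284 -0.44533879  0.02154704]
 [-0.24740893 -0.53631885 -0.80693922]
 [ 0.37091742  0.71696266 -0.59024132]] [-0.44408778  0.18663535  0.7069755 ]
top [[385.14902908   0.         323.23639822]
 [  0.         385.14902908 202.20030497]
 [  0.           0.           1.        ]] -0.05784802271171071 [[ 0.02025906 -0.99971097 -0.01294389]
 [-0.99579261 -0.01901903 -0.08964014]
 [ 0.08936805  0.01470545 -0.9958901 ]] [0.02082962 0.52977021 0.8339827 ]
```

View pics/side0.png

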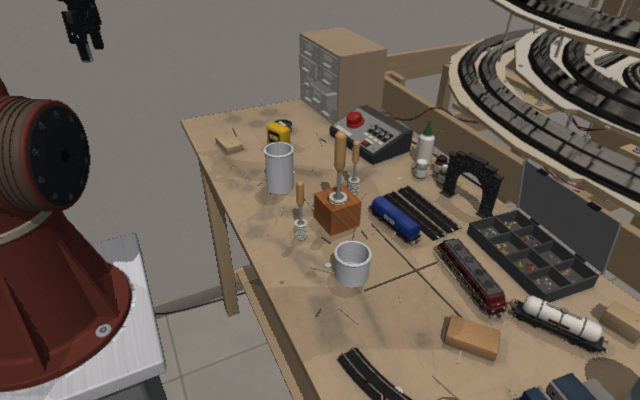

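View pics/top0.png

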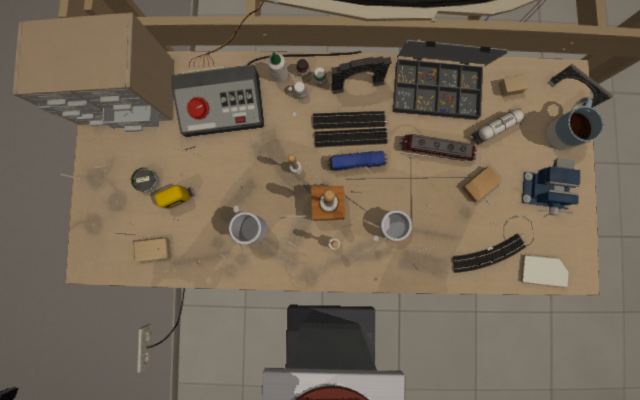

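```bash
cat > h.py <<'E'
import numpy as np,cv2,pickle
def load(n): return pickle.load(open(n+".pkl","rb"))
def ray(s,u,v):
    K=s["mtx"]; d=cv2.undistortPoints(np.array([[[u,v]]],float),K,np.array([s["k1"],0,0,0,0]))[0,0]
    R=np.array(s["R"]);t=np.array(s["t"])
    return -R.T@t, R.T@np.array([d[0],d[1],1.])
def plane(s,u,v,z):
    c,d=ray(s,u,v); return c+d*(z-c[2])/d[2]
def proj(s,X):
    X=np.atleast_2d(np.array(X,float))
    p,_=cv2.projectPoints(X.reshape(-1,1,3),cv2.Rodrigues(np.array(s["R"]))[0],np.array(s["t"]),s["mtx"],np.array([s["k1"],0,0,0,0])); return p[:,0]
def tri(s1,p1,s2,p2):
    c1,d1=ray(s1,*p1);c2,d2=ray(s2,*p2)
    A=np.array([d1,-d2]).T; k=np.linalg.lstsq(A,c2-c1,rcond=None)[0]
    a=c1+k[0]*d1;b=c2+k[1]*d2
    return (a+b)/2,np.linalg.norm(a-b)
def crop(s,u0,u1,v0,v1,f,name):
    im=s["image"][v0:v1,u0:u1]; cv2.imwrite("pics/"+name,cv2.resize(im,None,fx=f,fy=f,interpolation=cv2.INTER_CUBIC))
E
python3 - <<'E'
from h import *
a=load("top0");crop(a,215,425,140,260,3.8,"tz.png")
a=load("side0");crop(a,250,390,120,290,3.5,"sz.png")
E
```

```text
(no output)
```

View pics/tz.png

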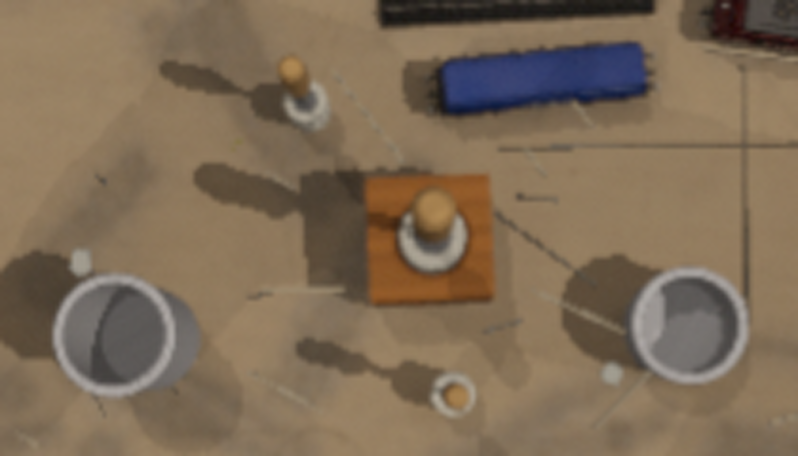

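View pics/sz.png

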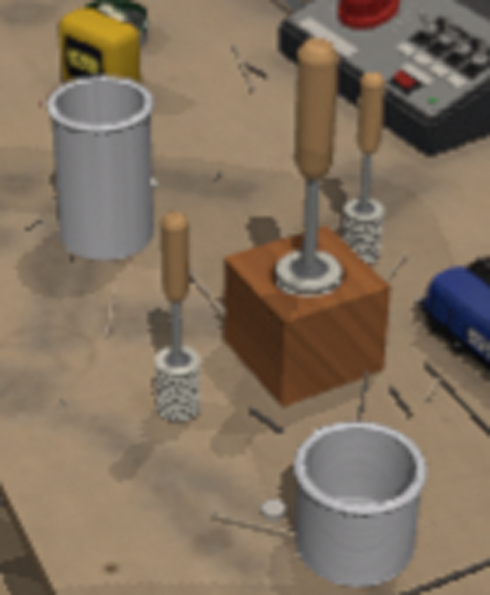

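```bash
python3 - <<'E'
from h import *
t=load("top0");s=load("side0")
def cr(u,v): return 215+(u+.5)/3.8-.5,140+(v+.5)/3.8-.5
def cs(u,v): return 250+(u+.5)/3.5-.5,120+(v+.5)/3.5-.5
c=[plane(t,*cr(*p),.062) for p in[(366,176),(490,175),(494,300),(370,302)]]
print("stand top",np.mean(c,0),[np.linalg.norm(c[i]-c[i-1]) for i in range(4)],np.round(c,3))
# orange mask for stand in top
hsv=cv2.cvtColor(t["image"],cv2.COLOR_BGR2HSV)
m=((hsv[...,0]<14)&(hsv[...,1]>150)).astype(np.uint8)
m[:, :300]=0;m[:,360:]=0;m[:180]=0;m[230:]=0
r=cv2.minAreaRect(max(cv2.findContours(m,0,2)[0],key=cv2.contourArea));print(r,plane(t,*r[0],.062))
print("brush top(.207) top view",plane(t,*cr(435,206),.207))
print("tri brush top",tri(t,cr(435,206),s,cs(318,45)))
print("head .068 top",plane(t,*cr(433,238),.068),"side",plane(s,*cs(309,271),.068))
for n,p,z in(("tall",(115,335),.1),("short",(689,325),.055)):
    print(n,plane(t,*cr(*p),z), "diam",np.linalg.norm(plane(t,*cr(p[0]-60,p[1]),z)-plane(t,*cr(p[0]+60,p[1]),z)))
print("tall side",plane(s,*cs(101,105),.1),"short side",plane(s,*cs(360,469),.055))
print("near brush base", plane(s,*cs(178,410),0),plane(t,*cr(454,398),.05),"far",plane(s,*cs(361,255),0),plane(t,*cr(310,110),.03))
# depth check
for n,p in(("tallrim",cr(59,335)),("btop",cr(435,206)),("near",cr(456,396)),("far",cr(293,70))):
    u,v=map(lambda a:int(round(a)),p); d=t["z_map"][v,u]; o,di=ray(t,*p); print(n,d,o+di*d)
E
```

```text
stand top [0.52588758 0.02101661 0.062     ] [np.float64(0.0709271373856653), np.float64(0.06971892858813417), np.float64(0.07029129802690287), np.float64(0.0691865497279957)] [[ 0.56   0.058  0.062]
 [ 0.562 -0.012  0.062]
 [ 0.492 -0.015  0.062]
 [ 0.489  0.054  0.062]]
((316.5, 197.0), (6.0, 9.0), 90.0) [0.53669329 0.04527075 0.062     ]
brush top(.207) top view [0.52773691 0.01855695 0.207     ]
tri brush top (array([0.52707672, 0.01887667, 0.20695352]), np.float64(0.001469007691136854))
head .068 top [0.52538508 0.01931435 0.068     ] side [0.52332405 0.0126938  0.068     ]
tall [0.46730902 0.18791681 0.1       ] diam 0.0645263345453894
short [ 0.48023933 -0.12540123  0.055     ] diam 0.06753680879339793
tall side [0.46575194 0.18365056 0.1       ] short side [ 0.47783502 -0.13005712  0.055     ]
near brush base [0.43872356 0.0065678  0.        ] [0.43680899 0.0057825  0.05      ] far [0.60803488 0.09666121 0.        ] [0.60291994 0.09302755 0.03      ]
tallrim 0.78032357 [0.46667339 0.21833859 0.09898241]
btop 0.6752844 [0.5277386  0.01855694 0.20698487]
near 0.7388313 [0.43945564 0.00611072 0.1350697 ]
far 0.76000947 [0.60609705 0.09368148 0.13005108]
```

```bash
cat > d.py <<'E'
import sys,numpy as np
from plant import read_state
from scipy.spatial.transform import Rotation as Ro
s=read_state();R=Ro.from_quat(s["tcp_rot"])
g=np.array([float(a) for a in sys.argv[1:4]])
print("t",round(s["time_s"],2),"tcp",np.round(s["tool_pos"],4),"F",np.round(s["ft_force"],1),"T",np.round(s["wrist_torque"],2),"w",round(s["grip_width"],4),"q",np.round(s["tcp_rot"],4))
print("tool-frame mm to go",np.round(R.inv().apply(g-s["tool_pos"])*1000,1),"tilt to down (tool rotvec deg)",np.round(np.degrees((R.inv()*Ro.align_vectors([[0,0,-1]],[R.apply([0,0,1])])[0]*R).as_rotvec()),2))
E
python3 -m pendant '[[[0,0,-40,0,0,0],[-40,-28,-20,0,0,0],[-40,-28,0,0,0,0],[-40,-28,0,0,0,0],[-40,-28,0,0,0,0]]]' 85 60
python3 -m pendant '[[[-40,-28,0,0,0,0],[-40,-28,0,0,0,0],[-40,-28,0,0,0,0],[-40,-28,0,0,0,0],[-40,-28,0,0,0,0]]]'
python3 d.py .527 .019 .24
```

```text
time_s: 0.6
tool_pos: [0.2794, 0.3434, 0.2631]
tcp_rot: [0.157, 0.988, 0.0, 0.0]
ft_force: [0.5, 1.1, -0.6]
grip_width: 0.0848
time_s: 1.1
tool_pos: [0.4261, 0.1479, 0.2631]
tcp_rot: [0.157, 0.988, 0.0, -0.0]
ft_force: [0.7, 1.2, 0.8]
grip_width: 0.0852
t 1.1 tcp [0.4261 0.1479 0.2631] F [0.7 1.2 0.8] T [ 0.03 -0.04  0.02] w 0.0852 q [ 1.573e-01  9.876e-01  1.000e-04 -0.000e+00]
tool-frame mm to go [-135.9  -91.2   23.1] tilt to down (tool rotvec deg) [ 0.01 -0.    0.  ]
```

```bash

python3 -m pendant '[[[-40,-27,0,0,0,0],[-40,-27,0,0,0,0],[-40,-27,0,0,0,0],[-10,-7,0,0,0,0],[0,0,0,0,0,0]]]'
python3 d.py .527 .019 .154
python3 - <<'E'
from plant import snapshot
from h import *
for n in("side","top"):
    s=snapshot(n); pickle.dump(s,open(f"{n}1.pkl","wb"))
a=load("top1");b=load("side1")
x=a["image"][130:270,205:425];y=b["image"][60:260,240:440]
cv2.imwrite("pics/c1.png",np.hstack([cv2.resize(x,(440,400)),cv2.resize(y,(400,400))])[:, :800])
E
```

```text
time_s: 1.6
tool_pos: [0.5222, 0.0241, 0.2624]
tcp_rot: [0.159, 0.987, -0.0, -0.001]
ft_force: [-0.1, 0.7, 0.2]
grip_width: 0.0848
t 1.6 tcp [0.5222 0.0241 0.2624] F [-0.1  0.7  0.2] T [ 0.01 -0.02  0.  ] w 0.0848 q [ 1.587e-01  9.873e-01 -1.000e-04 -6.000e-04]
tool-frame mm to go [ -6.3  -3.4 108.3] tilt to down (tool rotvec deg) [-0.02 -0.07  0.  ]
```

View pics/c1.png

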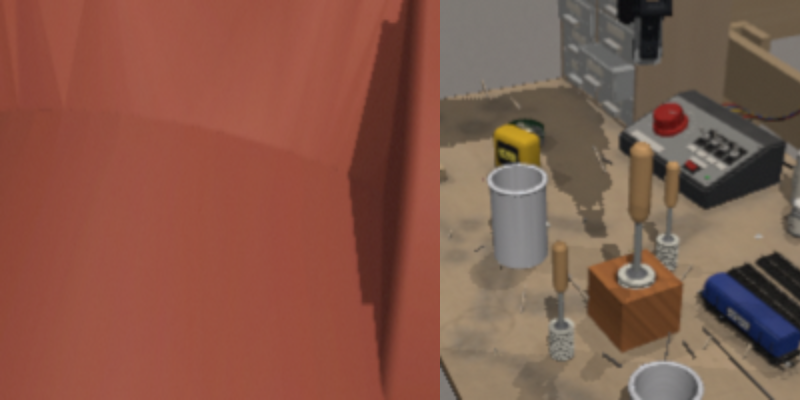

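```bash

python3 -m pendant '[[[-6,-3,0,0,0,0],[0,0,0,0,0,0],[0,0,20,0,0,0]]]'
python3 d.py .527 .019 .154
python3 - <<'E'
from plant import snapshot,read_state
from h import *
b=snapshot("side"); p=proj(b,[read_state()["tool_pos"],[.527,.019,.208]]);print(p)
crop(b,280,420,40,200,3.5,"c2.png")
E
```

```text
time_s: 2.0
tool_pos: [0.5278, 0.0216, 0.2452]
tcp_rot: [0.157, 0.988, 0.0, 0.002]
ft_force: [0.4, -0.3, 0.3]
grip_width: 0.0849
t 2.0 tcp [0.5278 0.0216 0.2452] F [ 0.4 -0.3  0.3] T [-0.02 -0.02  0.03] w 0.0849 q [1.567e-01 9.876e-01 2.000e-04 2.200e-03]
tool-frame mm to go [ 0.3 -2.8 91.2] tilt to down (tool rotvec deg) [0.06 0.25 0.  ]
[[340.16071918 114.68167885]
 [340.85906204 131.92783041]]
```

View pics/c2.png

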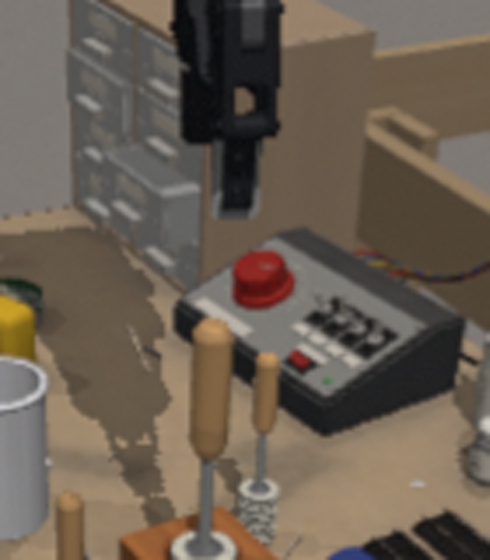

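```bash
python3 - <<'E'
from plant import snapshot,read_state
from h import *
b=snapshot("side"); s=read_state();T=s["tool_pos"];print(T)
for k in(-.05,0,.05):
    p=proj(b,T+np.array([.31*k,.95*k,.013]))[0];print(k,(p-[280,40])*3.5)
E
```

```text
[0.52505126 0.02178289 0.24162741]
-0.05 [228.39585757 280.49899987]
0 [210.64270811 235.99630661]
0.05 [194.63070969 195.83095532]
```

```bash
python3 - <<'E'
from plant import snapshot,read_state
from h import *
b=snapshot("side"); s=read_state();T=s["tool_pos"];print(T)
for c in[(235,205),(235,190),(240,160),(205,130),(225,200),(245,200),(215,60)]:
    u,v=280+c[0]/3.5,40+c[1]/3.5
    d=b["z_map"][int(round(v)),int(round(u))];o,r=ray(b,u,v);print(c,o+r*d)
crop(b,280,420,40,200,3.5,"c3.png")
E
```

```text
[0.52543911 0.02165814 0.24270066]
(235, 205) [ 0.50896282 -0.02937798  0.29393037]
(235, 190) [ 0.50661298 -0.0328095   0.30282434]
(240, 160) [ 0.50879589 -0.03209848  0.31621868]
(205, 130) [ 0.49543771 -0.02299293  0.32874415]
(225, 200) [ 0.50302791 -0.03044625  0.29776849]
(245, 200) [ 0.51258492 -0.03194466  0.29671595]
(215, 60) [ 0.49363197 -0.03290271  0.36276326]
```

View pics/c3.png

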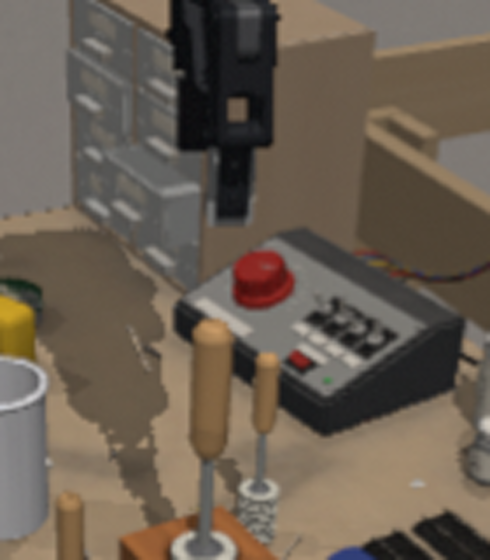

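```bash
python3 - <<'E'
from h import *
b=load("side0"); 
for k in(-.05,0,.05): print(proj(b,np.array([.1628,.4986,.2166])+np.array([.31*k,.95*k,0])))
crop(b,40,140,0,80,6,"c4.png")
for u,v in[(87,55),(88,58),(97,45),(87,50)]:
    d=b["z_map"][v,u];o,r=ray(b,u,v);print(u,v,o+r*d)
E
```

```text
[[91.45032962 75.48062293]]
[[97.67258306 67.3682633 ]]
[[103.40738199  59.87607291]]
87 55 [0.1512981  0.43970079 0.26326809]
88 58 [0.15126504 0.44448241 0.25560947]
97 45 [0.17424634 0.53846136 0.25305171]
87 50 [0.15382171 0.45049448 0.27000468]
```

View pics/c4.png

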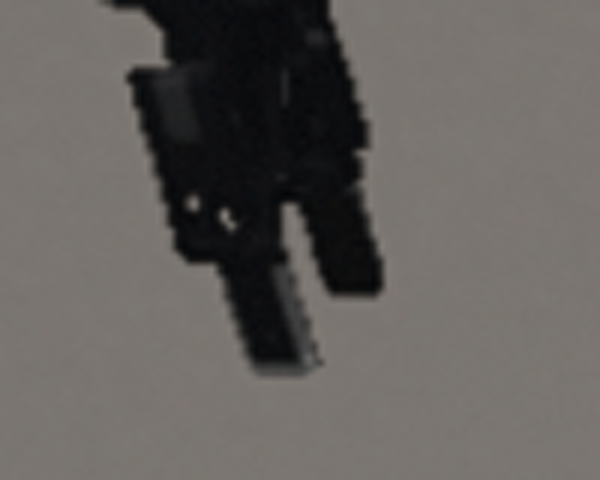

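```bash

python3 -m pendant '[[[0,0,0,0,0,0],[0,0,0,0,0,0],[0,0,0,0,0,0],[0,0,0,0,0,0],[0,0,0,0,0,0]]]' 0
python3 -m pendant '[[[0,0,0,0,0,0],[0,0,0,0,0,0],[0,0,0,0,0,0]]]'
python3 - <<'E'
from plant import snapshot,read_state
from h import *
b=snapshot("side"); T=read_state()["tool_pos"];print(T,(proj(b,T)-[280,40])*3.5)
pickle.dump(b,open("side2.pkl","wb"))
crop(b,280,420,40,200,3.5,"c5.png")
E
```

```text
time_s: 2.65
tool_pos: [0.5265, 0.021, 0.2433]
tcp_rot: [0.157, 0.988, -0.0, 0.0]
ft_force: [0.8, -0.2, -0.4]
grip_width: 0.012
time_s: 2.95
tool_pos: [0.5264, 0.021, 0.2431]
tcp_rot: [0.157, 0.988, -0.0, -0.0]
ft_force: [0.1, -0.0, -0.3]
grip_width: -0.0
[0.52645819 0.02099388 0.24314246] [[212.96495986 257.43497538]]
```

View pics/c5.png

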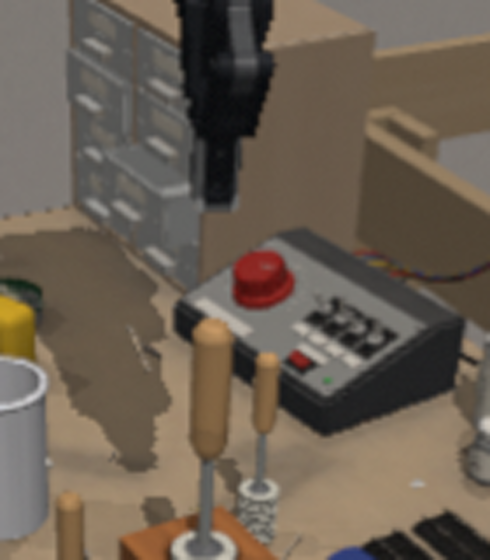

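```bash
python3 - <<'E'
from h import *
b=load("side2")
for c in[(218,203),(218,195),(218,180),(218,150)]:
    u,v=280+c[0]/3.5,40+c[1]/3.5
    d=b["z_map"][int(round(v)),int(round(u))];o,r=ray(b,u,v);print(c,o+r*d)
T=np.array([.5265,.021,.243])
for k in(0,.01,.02,.03,.04):print(k,(proj(b,T+[0,0,k])-[280,40])*3.5)
E
```

```text
(218, 203) [0.52181462 0.00986839 0.27724856]
(218, 195) [0.52089414 0.00855499 0.28198494]
(218, 180) [0.52116453 0.00969162 0.28905214]
(218, 150) [0.5218509  0.01221178 0.30286621]
0 [[213.02156366 257.67739565]]
0.01 [[213.81414494 239.15126349]]
0.02 [[214.61984222 220.3272633 ]]
0.03 [[215.43901042 201.19750333]]
0.04 [[216.27201803 181.75379334]]
```

```bash
python3 - <<'E'
from h import *
b=load("side2")
for z in(.265,.27,.275,.28):print(z,(proj(b,[.5218,.0098,z])-[280,40])*3.5)
z=b["z_map"];i=b["image"]
for v in range(94,106):
    d=z[v,342];o,r=ray(b,342,v);print(v,np.round(o+r*d,4),i[v,342])
E
```

```text
0.265 [[216.99612424 226.80943194]]
0.27 [[217.41947739 217.17137139]]
0.275 [[217.84642656 207.45386393]]
0.28 [[218.27702146 197.65583514]]
94 [0.5216 0.0112 0.2839] [24 21 18]
95 [0.5215 0.0107 0.2823] [29 24 24]
96 [0.5203 0.0085 0.2816] [27 25 24]
97 [0.5218 0.011  0.2786] [23 21 20]
98 [0.5214 0.0101 0.2772] [45 44 44]
99 [0.5235 0.0137 0.2737] [66 66 67]
100 [0.5241 0.0147 0.2714] [69 76 84]
101 [0.7326 0.3913 0.0822] [ 72  88 104]
102 [0.7323 0.3905 0.0797] [ 74  90 105]
103 [0.7339 0.3932 0.0754] [ 74  89 104]
104 [0.7352 0.3952 0.0714] [ 73  89 103]
105 [0.7344 0.3935 0.0692] [ 73  88 103]
```

```bash

python3 -m pendant '[[[0,0,0,0,0,0],[0,0,0,0,0,0],[0,0,0,0,0,0],[0,0,0,0,0,0],[0,-2,0,0,0,0]]]' 85
python3 -m pendant '[[[0,0,0,0,0,0],[0,0,0,0,0,0],[0,0,30,0,0,0],[0,0,30,0,0,0],[0,0,30,0,0,0]]]'
python3 -m pendant '[[[0,0,0,0,0,0]]]'
python3 d.py .527 .019 .124
python3 - <<'E'
from plant import snapshot
from h import *
b=snapshot("side");pickle.dump(b,open("side3.pkl","wb"))
crop(b,280,420,40,200,3.5,"c6.png")
E
```

```text
time_s: 3.5
tool_pos: [0.5258, 0.0192, 0.2431]
tcp_rot: [0.157, 0.988, 0.0, -0.0]
ft_force: [0.6, -0.2, 0.5]
grip_width: 0.0724
time_s: 4.0
tool_pos: [0.526, 0.0191, 0.1524]
tcp_rot: [0.157, 0.988, 0.0, 0.0]
ft_force: [0.8, 0.4, -0.4]
grip_width: 0.0848
time_s: 4.1
tool_pos: [0.5231, 0.0193, 0.15]
tcp_rot: [0.157, 0.988, -0.0, -0.003]
ft_force: [-0.4, -0.2, 0.3]
grip_width: 0.0848
t 4.1 tcp [0.5231 0.0193 0.15  ] F [-0.4 -0.2  0.3] T [-0.05  0.02 -0.05] w 0.0848 q [ 1.573e-01  9.875e-01 -2.000e-04 -3.100e-03]
tool-frame mm to go [-3.9  0.9 25.9] tilt to down (tool rotvec deg) [-0.08 -0.35 -0.  ]
```

View pics/c6.png

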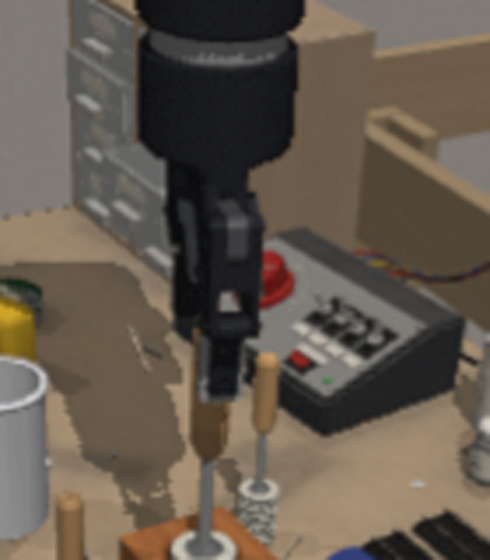

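```bash

python3 -m pendant '[[[0,0,20,0,0,0],[0,0,6,0,0,0],[0,0,0,0,0,0]]]'
python3 d.py .527 .019 .124
python3 -m pendant '[[[0,0,0,0,0,0],[0,0,0,0,0,0],[0,0,0,0,0,0],[0,0,0,0,0,0],[0,0,0,0,0,0]]]' 0 50
python3 -m pendant '[[[0,0,0,0,0,0],[0,0,0,0,0,0],[0,0,0,0,0,0]]]'
python3 d.py .527 .019 .124
python3 - <<'E'
from plant import snapshot
from h import *
b=snapshot("side");pickle.dump(b,open("side4.pkl","wb"))
crop(b,280,420,60,220,3.5,"c7.png")
E
```

```text
time_s: 4.45
tool_pos: [0.526, 0.0191, 0.1278]
tcp_rot: [0.157, 0.988, 0.0, 0.0]
ft_force: [0.8, 0.1, 0.9]
grip_width: 0.0849
t 4.45 tcp [0.526  0.0191 0.1278] F [0.8 0.1 0.9] T [-0.02  0.04  0.03] w 0.0849 q [0.1572 0.9876 0.     0.    ]
tool-frame mm to go [-1.   0.2  3.8] tilt to down (tool rotvec deg) [ 0.    0.01 -0.  ]
time_s: 4.95
tool_pos: [0.5262, 0.019, 0.1276]
tcp_rot: [0.157, 0.988, -0.0, 0.0]
ft_force: [-0.7, 1.5, 4.4]
grip_width: 0.0205
time_s: 5.25
tool_pos: [0.5262, 0.019, 0.1276]
tcp_rot: [0.157, 0.988, -0.0, 0.0]
ft_force: [-1.6, -0.6, 5.4]
grip_width: 0.0212
t 5.25 tcp [0.5262 0.019  0.1276] F [-1.6 -0.6  5.4] T [-0.08  0.23  0.02] w 0.0212 q [ 1.573e-01  9.876e-01 -0.000e+00  4.000e-04]
tool-frame mm to go [-0.8  0.3  3.6] tilt to down (tool rotvec deg) [0.   0.05 0.  ]
```

View pics/c7.png

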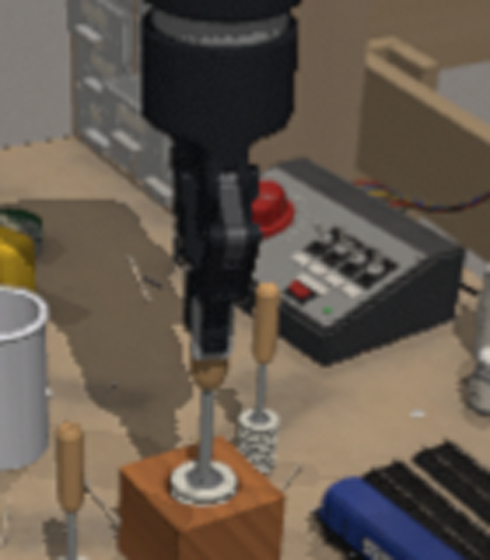

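```bash

python3 -m pendant '[[[0,0,-15,0,0,0],[0,0,-25,0,0,0],[0,0,-30,0,0,0],[0,0,-30,0,0,0],[0,0,-25,0,0,0]]]'
python3 -m pendant '[[[0,0,0,0,0,0],[0,0,0,0,0,0]]]'
python3 d.py .466 .186 .25
python3 - <<'E'
from plant import snapshot
from h import *
b=snapshot("side");pickle.dump(b,open("side5.pkl","wb"))
crop(b,250,400,40,240,3,"c8.png")
E
```

```text
time_s: 5.8
tool_pos: [0.5258, 0.0191, 0.2535]
tcp_rot: [0.157, 0.988, 0.0, 0.0]
ft_force: [0.6, 0.6, -2.2]
grip_width: 0.0208
time_s: 6.0
tool_pos: [0.5258, 0.0191, 0.2518]
tcp_rot: [0.157, 0.988, 0.0, -0.0]
ft_force: [0.3, -0.8, -2.2]
grip_width: 0.0209
t 6.0 tcp [0.5258 0.0191 0.2518] F [ 0.3 -0.8 -2.2] T [ 0.03  0.01 -0.  ] w 0.0209 q [ 0.1572  0.9876  0.     -0.    ]
tool-frame mm to go [108.6 140.    1.8] tilt to down (tool rotvec deg) [ 0. -0.  0.]
```

View pics/c8.png

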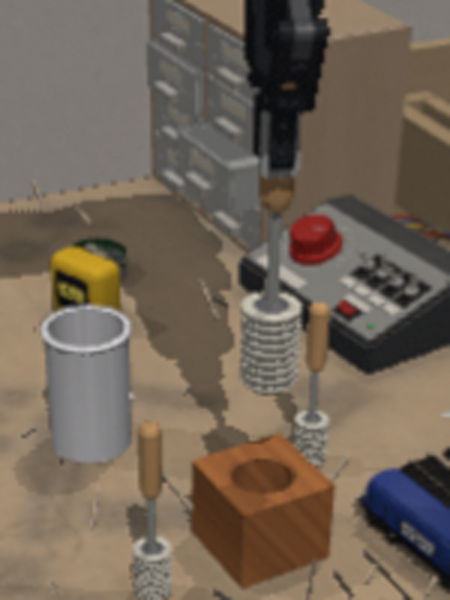

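```bash

python3 - <<'E'
from h import *
b=load("side5")
print((proj(b,[[.526,.019,.132],[.526,.019,.192],[.526,.019,.262]])-[250,40])*3)
E
python3 -m pendant '[[[20,25,0,0,0,0],[22,29,0,0,0,0],[22,29,0,0,0,0],[22,29,0,0,0,0],[22,28,0,0,0,0]]]'
python3 -m pendant '[[[0,0,0,0,0,0],[0,0,0,0,0,0],[0,0,0,0,0,0]]]'
python3 d.py .4665 .186 .25
python3 - <<'E'
from plant import snapshot
from h import *
b=snapshot("side");pickle.dump(b,open("side6.pkl","wb"))
crop(b,220,370,40,240,3,"c9.png")
E
```

```text
[[266.48421221 383.43112   ]
 [270.08942266 299.71510044]
 [274.74384801 191.94316349]]
time_s: 6.55
tool_pos: [0.4651, 0.1868, 0.2506]
tcp_rot: [0.157, 0.988, -0.0, -0.001]
ft_force: [0.5, 1.0, -1.7]
grip_width: 0.0209
time_s: 6.85
tool_pos: [0.4664, 0.1851, 0.2513]
tcp_rot: [0.157, 0.988, -0.0, -0.001]
ft_force: [0.2, -0.4, -1.1]
grip_width: 0.0207
t 6.85 tcp [0.4664 0.1851 0.2513] F [ 0.2 -0.4 -1.1] T [-0.07 -0.02 -0.03] w 0.0207 q [ 1.574e-01  9.875e-01 -4.000e-04 -6.000e-04]
tool-frame mm to go [0.2 0.9 1.3] tilt to down (tool rotvec deg) [-0.06 -0.07  0.  ]
```

View pics/c9.png

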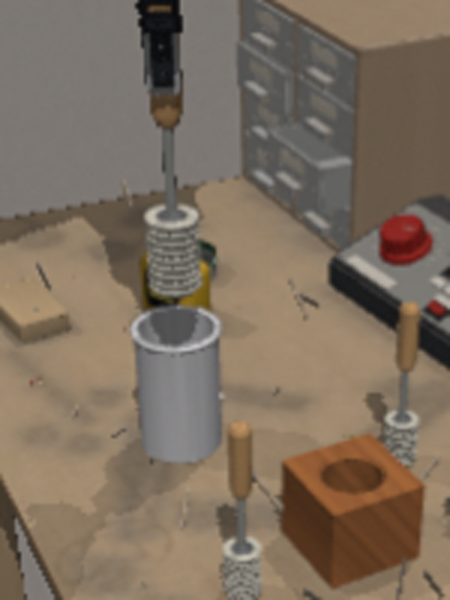

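```bash

python3 -m pendant '[[[0,1,20,0,0,0],[0,0,25,0,0,0],[0,0,25,0,0,0],[0,0,25,0,0,0],[0,0,20,0,0,0]]]'
python3 -m pendant '[[[0,0,5,0,0,0],[0,0,0,0,0,0],[0,0,2,0,0,0],[0,0,0,0,0,0]]]'
python3 d.py .4665 .186 .1246
```

```text
time_s: 7.4
tool_pos: [0.4668, 0.1855, 0.1356]
tcp_rot: [0.158, 0.987, -0.0, -0.001]
ft_force: [-1.0, 0.8, -1.0]
grip_width: 0.0206
time_s: 7.8
tool_pos: [0.4677, 0.1866, 0.131]
tcp_rot: [0.157, 0.988, 0.0, 0.001]
ft_force: [-0.3, 0.5, -1.2]
grip_width: 0.0208
t 7.8 tcp [0.4677 0.1866 0.131 ] F [-0.3  0.5 -1.2] T [-0.01 -0.02  0.05] w 0.0208 q [1.574e-01 9.875e-01 3.000e-04 7.000e-04]
tool-frame mm to go [ 0.9 -1.   6.4] tilt to down (tool rotvec deg) [0.04 0.07 0.  ]
```

```bash

python3 -m pendant '[[[0,0,3,0,0,0],[0,0,0,0,0,0],[0,0,1,0,0,0],[0,0,0,0,0,0]]]'
python3 -m pendant '[[[0,0,1,0,0,0],[0,0,0,0,0,0]]]'
python3 -m pendant '[[[0,0,1,0,0,0],[0,0,0,0,0,0]]]'
```

```text
time_s: 8.2
tool_pos: [0.4669, 0.1867, 0.1262]
tcp_rot: [0.157, 0.988, 0.0, -0.0]
ft_force: [0.5, -0.3, -1.2]
grip_width: 0.0206
time_s: 8.4
tool_pos: [0.4669, 0.1867, 0.125]
tcp_rot: [0.157, 0.988, -0.0, -0.0]
ft_force: [-0.3, 0.1, -1.5]
grip_width: 0.0206
time_s: 8.6
tool_pos: [0.4674, 0.1867, 0.1247]
tcp_rot: [0.157, 0.988, 0.0, 0.0]
ft_force: [-1.2, 0.2, 4.6]
grip_width: 0.021
```

```bash

python3 -m pendant '[[[0,0,1,0,0,0],[0,0,0,0,0,0],[0,0,0,0,0,0]]]'
python3 - <<'E'
from plant import snapshot
from h import *
b=snapshot("side");pickle.dump(b,open("side7.pkl","wb"))
crop(b,220,370,40,240,3,"c10.png")
E
```

```text
time_s: 8.9
tool_pos: [0.4679, 0.1868, 0.1246]
tcp_rot: [0.157, 0.988, 0.0, 0.001]
ft_force: [-2.7, -0.5, 14.4]
grip_width: 0.0208
```

View pics/c10.png

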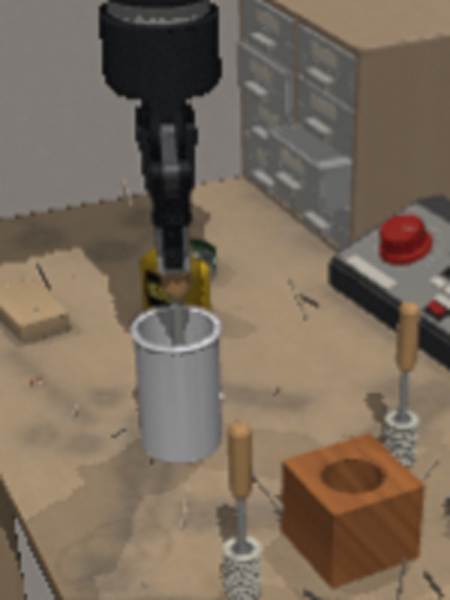

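```bash

python3 -m pendant '[[[0,0,-10,0,0,0],[0,0,-15,0,0,0],[0,0,-15,0,0,0],[0,0,-10,0,0,0],[0,0,0,0,0,0]]]'
python3 -m pendant '[[[0,0,0,0,0,0],[0,0,0,0,0,0],[0,0,0,0,0,0]]]'
python3 d.py .467 .186 .1246
python3 -m pendant '[[[0,0,10,0,0,0],[0,0,15,0,0,0],[0,0,15,0,0,0],[0,0,5,0,0,0],[0,0,0,0,0,0]]]'
python3 -m pendant '[[[0,0,0,0,0,0],[0,0,1,0,0,0],[0,0,0,0,0,0]]]'
python3 d.py .467 .186 .1246
```

```text
time_s: 9.45
tool_pos: [0.4679, 0.1869, 0.1745]
tcp_rot: [0.157, 0.988, 0.0, 0.001]
ft_force: [0.0, -0.3, -1.0]
grip_width: 0.0208
time_s: 9.75
tool_pos: [0.4665, 0.1866, 0.1725]
tcp_rot: [0.157, 0.988, -0.0, -0.001]
ft_force: [0.5, -0.1, -0.5]
grip_width: 0.021
t 9.75 tcp [0.4665 0.1866 0.1725] F [ 0.5 -0.1 -0.5] T [-0.04  0.01 -0.01] w 0.021 q [ 1.573e-01  9.876e-01 -2.000e-04 -6.000e-04]
tool-frame mm to go [-0.7 -0.3 47.9] tilt to down (tool rotvec deg) [-0.04 -0.06  0.  ]
time_s: 10.25
tool_pos: [0.4661, 0.1865, 0.1271]
tcp_rot: [0.157, 0.988, -0.0, -0.001]
ft_force: [-0.1, -0.6, -1.0]
grip_width: 0.0206
time_s: 10.55
tool_pos: [0.4673, 0.1868, 0.1275]
tcp_rot: [0.157, 0.988, 0.0, 0.0]
ft_force: [-0.3, 0.4, -0.9]
grip_width: 0.0207
t 10.55 tcp [0.4673 0.1868 0.1275] F [-0.3  0.4 -0.9] T [-0.02 -0.    0.  ] w 0.0207 q [1.572e-01 9.876e-01 2.000e-04 4.000e-04]
tool-frame mm to go [ 0.  -0.8  2.9] tilt to down (tool rotvec deg) [0.02 0.04 0.  ]
```

```bash

python3 -m pendant '[[[0,0,1,0,0,0],[0,0,0,0,0,0],[0,0,1,0,0,0],[0,0,0,0,0,0]]]'
python3 -m pendant '[[[0,0,1,0,0,0],[0,0,0,0,0,0]]]'
python3 -m pendant '[[[0,0,1,0,0,0],[0,0,0,0,0,0],[0,0,0,0,0,0]]]'
```

```text
time_s: 10.95
tool_pos: [0.4669, 0.1867, 0.1251]
tcp_rot: [0.157, 0.988, -0.0, -0.0]
ft_force: [-0.6, -0.8, -1.4]
grip_width: 0.0208
time_s: 11.15
tool_pos: [0.4674, 0.1867, 0.1247]
tcp_rot: [0.157, 0.988, 0.0, 0.0]
ft_force: [-1.8, -0.3, 5.1]
grip_width: 0.0209
time_s: 11.45
tool_pos: [0.4679, 0.1868, 0.1246]
tcp_rot: [0.157, 0.988, 0.0, 0.001]
ft_force: [-2.7, -1.5, 14.7]
grip_width: 0.0208
```

```bash

python3 -m pendant '[[[0,0,-15,0,0,0],[0,0,-28,0,0,0],[0,0,-30,0,0,0],[0,0,-30,0,0,0],[0,0,-26,0,0,0]]]'
python3 -m pendant '[[[0,0,0,0,0,0],[0,0,0,0,0,0]]]'
python3 d.py .526 .019 .252
python3 -m pendant '[[[-20,-25,0,0,0,0],[-22,-29,0,0,0,0],[-22,-29,0,0,0,0],[-22,-29,0,0,0,0],[-22,-29,0,0,0,0]]]'
python3 -m pendant '[[[0,0,0,0,0,0],[0,0,0,0,0,0],[0,0,0,0,0,0]]]'
python3 d.py .5262 .019 .1276
python3 - <<'E'
from plant import snapshot
from h import *
b=snapshot("side");pickle.dump(b,open("side8.pkl","wb"))
crop(b,240,390,40,240,3,"c11.png")
E
```

```text
time_s: 11.95
tool_pos: [0.4671, 0.1867, 0.2537]
tcp_rot: [0.157, 0.988, 0.0, 0.0]
ft_force: [0.7, -0.5, -1.4]
grip_width: 0.0206
time_s: 12.15
tool_pos: [0.4672, 0.1867, 0.2521]
tcp_rot: [0.157, 0.988, 0.0, 0.0]
ft_force: [0.2, -0.6, -1.5]
grip_width: 0.0209
t 12.15 tcp [0.4672 0.1867 0.2521] F [ 0.2 -0.6 -1.5] T [ 0.02 -0.    0.  ] w 0.0209 q [1.573e-01 9.876e-01 1.000e-04 4.000e-04]
tool-frame mm to go [-108.  -141.1    0.2] tilt to down (tool rotvec deg) [ 0.02  0.04 -0.  ]
time_s: 12.65
tool_pos: [0.5254, 0.0177, 0.2506]
tcp_rot: [0.157, 0.988, -0.0, -0.001]
ft_force: [0.7, 0.5, -1.5]
grip_width: 0.0211
time_s: 12.95
tool_pos: [0.5251, 0.0198, 0.2513]
tcp_rot: [0.157, 0.988, 0.0, -0.001]
ft_force: [-0.6, 0.8, -0.1]
grip_width: 0.0208
t 12.95 tcp [0.5251 0.0198 0.2513] F [-0.6  0.8 -0.1] T [-0.02  0.08 -0.01] w 0.0208 q [ 1.570e-01  9.876e-01  1.000e-04 -9.000e-04]
tool-frame mm to go [ -1.5  -0.4 123.7] tilt to down (tool rotvec deg) [-0.01 -0.1  -0.  ]
```

View pics/c11.png

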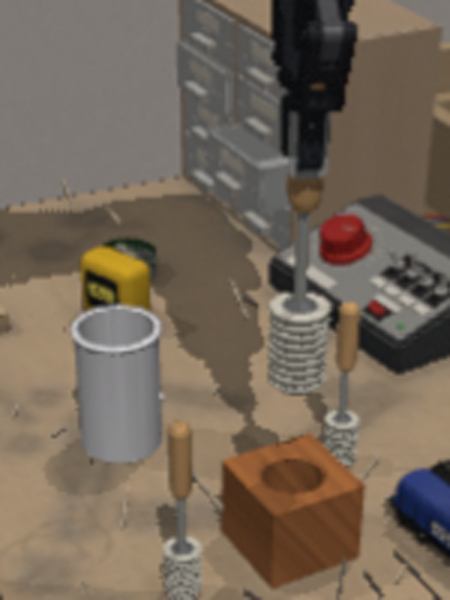

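```bash

python3 -m pendant '[[[-1,0,20,0,0,0],[0,0,25,0,0,0],[0,0,25,0,0,0],[0,0,20,0,0,0],[0,0,20,0,0,0]]]'
python3 -m pendant '[[[0,0,8,0,0,0],[0,0,0,0,0,0],[0,0,2,0,0,0],[0,0,0,0,0,0]]]'
python3 d.py .5262 .019 .1276
```

```text
time_s: 13.5
tool_pos: [0.5263, 0.0199, 0.1412]
tcp_rot: [0.156, 0.988, 0.0, -0.0]
ft_force: [0.2, -0.8, -1.4]
grip_width: 0.0209
time_s: 13.9
tool_pos: [0.5274, 0.0189, 0.133]
tcp_rot: [0.157, 0.988, 0.0, 0.001]
ft_force: [0.6, 0.5, -1.2]
grip_width: 0.0208
t 13.9 tcp [0.5274 0.0189 0.133 ] F [ 0.6  0.5 -1.2] T [-0.06 -0.08  0.03] w 0.0208 q [1.571e-01 9.876e-01 0.000e+00 7.000e-04]
tool-frame mm to go [ 1.2 -0.3  5.4] tilt to down (tool rotvec deg) [0.02 0.08 0.  ]
```

```bash

python3 -m pendant '[[[0,0,3,0,0,0],[0,0,0,0,0,0],[0,0,1,0,0,0],[0,0,0,0,0,0]]]'
python3 -m pendant '[[[0,0,1,0,0,0],[0,0,0,0,0,0],[0,0,0,0,0,0]]]'
```

```text
time_s: 14.3
tool_pos: [0.5268, 0.0188, 0.1282]
tcp_rot: [0.157, 0.988, -0.0, 0.0]
ft_force: [0.7, -0.0, -0.5]
grip_width: 0.0206
time_s: 14.6
tool_pos: [0.5271, 0.0187, 0.1276]
tcp_rot: [0.157, 0.988, -0.0, 0.0]
ft_force: [-1.4, -0.1, 5.2]
grip_width: 0.021
```

```bash

python3 -m pendant '[[[0,0,0,0,0,0],[0,0,0,0,0,0],[0,0,0,0,0,0]]]' 35
python3 -m pendant '[[[0,0,0,0,0,0],[0,0,0,0,0,0],[0,0,0,0,0,0],[0,0,0,0,0,0],[0,0,0,0,0,0]]]' 85
python3 -m pendant '[[[0,0,0,0,0,0],[0,0,-20,0,0,0],[0,0,-30,0,0,0],[0,0,-40,0,0,0],[0,0,-40,0,0,0]]]'
python3 -m pendant '[[[40,28,0,0,0,0],[40,28,0,0,0,0],[40,28,0,0,0,0],[40,28,0,0,0,0],[40,28,0,0,0,0]]]'
python3 -m pendant '[[[40,28,0,0,0,0],[40,28,0,0,0,0],[40,28,0,0,0,0],[40,28,0,0,0,0],[40,28,0,0,0,0]]]'
python3 -m pendant '[[[0,0,0,0,0,0],[0,0,0,0,0,0],[0,0,0,0,0,0],[0,0,0,0,0,0]]]'
python3 - <<'E'
from plant import snapshot
from h import *
for n in("side","top"):
    s=snapshot(n); pickle.dump(s,open(f"{n}9.pkl","wb"))
a=load("top9");crop(a,215,425,140,260,3.8,"tz9.png")
a=load("side9");crop(a,250,390,120,290,3.5,"sz9.png")
E
```

```text
time_s: 14.9
tool_pos: [0.5267, 0.0188, 0.127]
tcp_rot: [0.157, 0.988, 0.0, -0.0]
ft_force: [0.5, -0.3, 0.6]
grip_width: 0.0349
time_s: 15.4
tool_pos: [0.5268, 0.0188, 0.1271]
tcp_rot: [0.157, 0.988, -0.0, -0.0]
ft_force: [0.2, -0.0, -0.3]
grip_width: 0.085
time_s: 15.9
tool_pos: [0.5263, 0.0188, 0.2584]
tcp_rot: [0.157, 0.988, -0.0, -0.0]
ft_force: [2.1, 0.7, 0.5]
grip_width: 0.0849
time_s: 16.4
tool_pos: [0.3788, 0.2151, 0.2573]
tcp_rot: [0.158, 0.988, 0.0, 0.0]
ft_force: [1.2, 0.5, -0.2]
grip_width: 0.0847
time_s: 16.9
tool_pos: [0.232, 0.4106, 0.2574]
tcp_rot: [0.157, 0.988, 0.0, 0.0]
ft_force: [1.2, -0.5, -0.6]
grip_width: 0.085
time_s: 17.3
tool_pos: [0.2344, 0.4084, 0.2572]
tcp_rot: [0.158, 0.987, -0.0, 0.0]
ft_force: [0.0, -0.1, 1.0]
grip_width: 0.085
```

View pics/tz9.png

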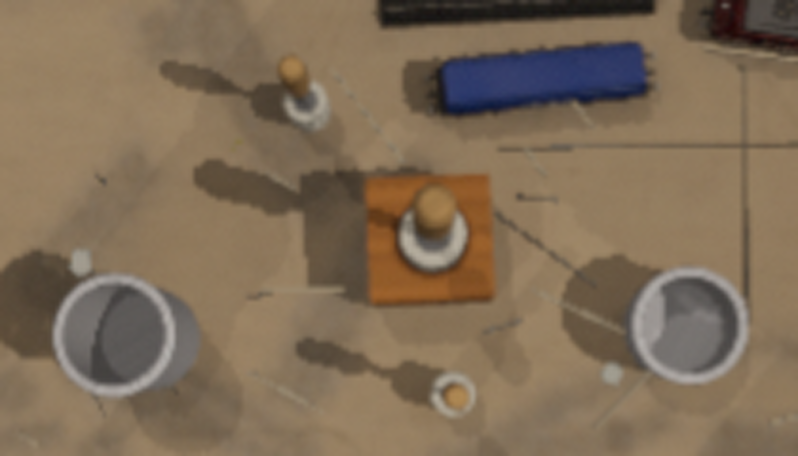

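View pics/sz9.png

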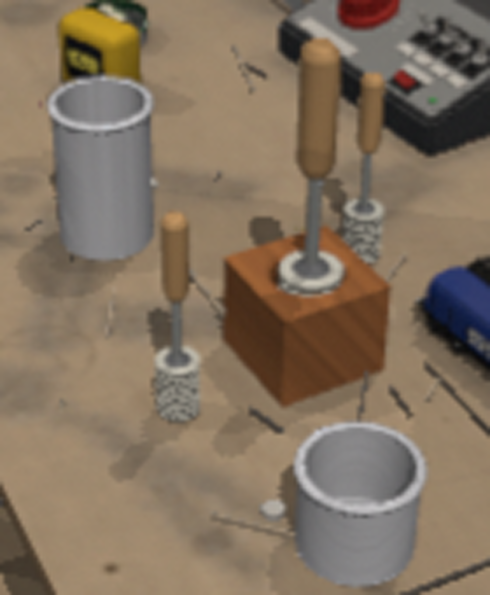

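The last two views show the brush upright in the stand, with its handle top at (435,206) in the top crop. The tall beaker rim is still at (115,335) and the short beaker at (689,325), the same as before I started. The arm is clear of everything, so I'm handing in.

```bash
python3 -c "
from plant import close_job
print(close_job())"
```

```text
the job is handed in; nothing more can be done
None
```

The scrub is done and handed in at about 17.4 s. I took the brush from its stand and pushed it to the tall beaker's floor, with contact at about 14 N. I then drew it up 48 mm, pushed it to the floor again at about 15 N, stood it back in the stand and let go.

**Last checks:** The final top and side views show the brush upright and seated in the stand. Both beakers, and the two smaller look-alike brushes, are in the same pixels as at the start. The gripper is open and well clear.

**One disagreement:** In the side camera, with the fingers shut, their ends appeared about 30 mm higher than the reported tool position. I trusted the camera and gripped with the reported position about 26 mm below where the nominal figures put it. The contact heights at the beaker floor and stand then matched this grip to within 1 mm, and the brush did not slip. I did not find the cause of the offset.

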